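# Light up an injection vial for its visual check

## Task

Set the injection vial to be checked, the tall one of the three loose vials, upright and fully home in the well of the inspection stand that fits it. Then draw the torch out of its stand, lean it over to about 45 degrees and finish while holding it raised with its lens about 10 cm from the vial, aimed down at the middle of the vial and touching nothing. Do not knock the vial with the torch, and leave the two squat vials and the tape roll where they stand.

Things in the scene. Friction and masses are not known exactly. Their poses are not given: they have to be found in the camera images.
- vial: Injection vial of clear glass with a pale crimped cap, 30 mm across, 62 mm tall (straight sides to grip over the lower 60 mm), about 50 g, loose, upright on the table at the left. It is the tall one of three loose vials standing some 10 cm apart; which one stands where varies. Origin: centre of its underside; z up along the vial.
- vial_middle (a point): Point on the axis of the tall vial, 31 mm above its underside: where the torch must point.
- inspection_stand: Vial inspection stand, fixed: white block 86 (x) x 156 (y) x 24 mm high with three round wells in a row along y; 60 to 72 mm behind them (+x) an upright panel, half black, half white, 156 mm wide, its top 124 mm above the table. Origin: centre of the block's underside, below the middle well; z up. Its open front (-x) faces the robot, turned up to 17 degrees.
- well (a point): Centre of the floor of the middle, largest well, 8 mm above the table; its mouth is 16 mm higher, with a 2 mm chamfer. The well is 34 mm in diameter and fits the tall vial. The outer wells (28 mm at y = +47 mm, 20 mm at y = -47 mm of the stand) are too small for it.
- torch: Black pocket torch, 137 mm long, about 120 g, loose, at first upside down (lens down) in its stand, its tail 157 mm above the table and 85 mm above the sleeve's rim. To grip, it is a round rod 32 mm across over its whole length (also where the barrel looks slimmer). Origin: centre of the flat tail end; z runs from tail to lens, straight down at first.
- torch_lens (a point): Centre of the torch's lens, 137 mm from the tail along the torch's axis.
- torch_stand: Torch stand, fixed, at the right: round dark foot 88 mm across with an upright metal sleeve, 36 mm inside, 45 mm outside (51 mm at the flared rim). Origin: centre of the foot's underside; z up. The sleeve's floor is 20 mm and its rim 72 mm above the table, so the torch comes clear once it is drawn straight up by more than 52 mm.
- small_vial_1: Squat vial with a brown-red cap, 25 mm in diameter, 44 mm tall, loose, not to be disturbed. Origin: centre of its underside.
- small_vial_2: Second squat vial, the same: 25 mm in diameter, 44 mm tall, loose, not to be disturbed. Origin: centre of its underside.
- tape_roll: Roll of surgical tape standing on end, 45 mm in diameter, 48 mm tall, loose, not to be disturbed. Origin: centre of its underside.
Not all that is in view belongs to the job. What is shaped like the torch_stand but turquoise is not meant. What is shaped like the vial but pink is not meant.

How it is judged:
By the outcome, as a careful person would: the job done as asked, in the order asked, and still so for the second after the job is handed in, while the arm keeps its last pose, push and grip.
It also fails if it takes over 53 s, if anything falls off the work surface, if the arm or the gripper's body presses on something with over 40 N, if the wrist force passes 120 N, or if a joint passes its speed limit or range.

## Robot

A 6-joint arm with a two-finger parallel gripper is mounted at the origin on a cart in front of the work surface, level with it; the furniture and walls round the work are solid. World frame = base frame: x ahead of the robot, y to its left, z up, the work surface at z = 0. Lengths are in mm, angles in rad, forces in N, time in s.
With the tool pointing down it reaches from about 275 to 850 mm from the base axis. Payload 19 kg.
Tool frame: the origin (TCP) lies between the finger pads; the fingertips stand 17 mm ahead of it and the grasp point (between the pads) lies 2 mm behind it; z points along the fingers, y is the line along which they close (so a half turn about z gives the same grasp; the last joint's range is limited). The gripper opens to 85 mm and grips with 20 to 120 N. Pads are 22 mm wide; open, the fingers measure 114 mm over their backs; the gripper's body (76 mm by 85 mm) begins 54 mm behind the grasp point. The pads swing forward as they close: fully open they stand 13 mm farther back than shut.
Start: joints at [-1.365, 0.15, 1.437, -0, 1.554, -0.134], TCP at [191.62, -542.101, 248.267] pointing down, gripper open.
Joint ranges: [-2.8, 2.8], [-0.68, 2.1], [0.12, 2.68], [-1.39, 4.53], [0.16, 2.79], [-2.81, 2.81]. Speed limits (rad/s): [1.89, 1.89, 2.22, 3.01, 3.01, 3.01].

## Interface

Orientations are given as a 3x3 rotation matrix whose columns are the frame's x, y, z axes.
In Python, from bench import robot gives the robot as it stands. Calls block until the motion is done:
- robot.move_ptp(position, orientation): joint-space move of the TCP to a pose.
- robot.move_l(position, ori=None, feed=150, max_force=None): straight line of the TCP; ori=None keeps the orientation; feed is the mean speed in mm/s. With max_force (N) it stops when the force on the tool has changed by that much, and returns True; else False.
- robot.movej(angles): joint-space move.
- robot.command_gripper(opening, grasp_force=None): finger opening in mm; grasp_force is the grip in N (None keeps the last); returns when the fingers have stopped.
- robot.dwell(seconds).
- robot.ik(position, orientation): joint angles nearest the present ones, or None.
- robot.capture(name): name is "scene" or "top" or "wrist"; returns (picture, depth): 480x640x3 uint8, red, green, blue; 480x640 float32, mm along the optical axis (not along the pixel's ray), 0 where there is no reading.
- robot.camera_model(name): a dict with "fx", "fy", "cx", "cy" (pixels), "position" and "orientation" of the camera in the world. Camera axes: x right, y down, z forward; pixel columns grow to the right and rows downward; lengths in mm; the calibration is good to about 2 mm. A picture is of the moment at which its call begins: read the wrist's pose just before it. camera_model takes no time and is no camera call; for the wrist camera it gives the pose at the moment of the call.
A pose or a line that the arm cannot do raises robot.Unreachable and nothing moves.
- robot.sign_off(): hands the job in; it is judged then, once.
Trained networks look in the newest picture that a camera, given by its name, has taken for a name from the list of things; names that differ only in an ending like _2 or _b are one class to them, and where a whole thing is asked for, a point or a joint stands for the part that bears it (a point fixed in the world has none). Each returns a list of dicts, best first, with "confidence" (0 to 1); they miss things now and then, are a little off and sometimes report something else, mostly with a low value. They report only what shows in the picture. A call takes as long as a camera call. They do not tell look-alikes from the thing itself.
- robot.recognise(query, camera): "rect" ([left, top, width, height] in pixels, round what is visible of it).
- robot.regions_of(query, camera): "pixels" (480x640 bool, what is visible of it) and "rect" ([left, top, width, height] in pixels, round what is visible of it).
- robot.pinpoint(query, camera): "point" ([row, column] in pixels: a listed point, or the origin of a listed thing).
Readings, each from a call of its own:
- robot.current_time(): time.
- robot.current_joint_pos(): joint angles.
- robot.current_qd(): joint speeds.
- robot.current_joint_torque(): joint torques, N m.
- robot.current_eef_pos(): TCP position.
- robot.current_ee_rot(): TCP orientation.
- robot.current_contact_force(): force on the tool from outside, world axes, zero at the start.
- robot.current_moment(): the same for the moment, N m.
- robot.current_opening(): finger opening in mm.
- robot.current_gripper_force(): force on a finger pad.
Only numpy, scipy, OpenCV 4.12 (cv2) and the standard library are available. Lean on these libraries where they do the work, as an engineer would, in place of code of your own. Each camera call takes 0.05 s, during which the arm holds its last target. There are 200 camera calls.

## Working session

There is one attempt and no reset: what is moved stays moved. The work goes in short steps, each a Python script; the robot and the scene stay as the last script left them, time stands still between calls to the robot, and variables do not carry over. Pictures are saved under pics/ and viewed, at most 10 in all, crops included, and the job is handed in when it is done.

```bash
ls; mkdir -p pics
cat > h.py <<'E'
import numpy as np, cv2
from bench import robot
def cloud(cam,d,m=None):
    m=m or robot.camera_model(cam)
    v,u=np.indices(d.shape)
    p=np.stack([(u-m['cx'])/m['fx']*d,(v-m['cy'])/m['fy']*d,d],-1)
    return p@np.array(m['orientation']).T+np.array(m['position'])
def save(n,img): cv2.imwrite('pics/'+n,img[:,:,::-1])
E
python3 - <<'E'
from h import *
for c in('scene','top'):
    im,d=robot.capture(c); save(c+'0.png',im); np.savez(c+'0.npz',im=im,d=d,p=cloud(c,d))
    m=robot.camera_model(c); print(c,np.round(m['position']),np.round(m['orientation'],2).tolist(),m['fx'])
    for q in ['vial','inspection_stand','torch','torch_stand','small_vial_1','tape_roll']:
        print(q,[(r['rect'],round(r['confidence'],2)) for r in robot.recognise(q,c)])
print(robot.current_time())
E
```

```text
pics
scene [-308.  477.  705.] [[-0.55, -0.43, 0.72], [-0.84, 0.29, -0.47], [-0.01, -0.86, -0.51]] 578.6366861234246
vial [([167.6, 327.0, 20.3, 39.0], 0.83), ([174.9, 300.0, 12.8, 34.3], 0.72)]
inspection_stand [([266.2, 185.9, 73.7, 91.6], 0.56)]
torch [([270.3, 291.9, 10.7, 25.0], 0.4)]
torch_stand [([436.3, 210.7, 36.6, 40.8], 0.73)]
small_vial_1 [([217.2, 306.2, 8.1, 20.7], 0.73), ([269.2, 291.9, 13.7, 24.7], 0.6)]
tape_roll []
top [ 333.  -40. 1349.] [[-0.02, -0.99, 0.16], [-1.0, 0.02, -0.02], [0.02, -0.16, -0.99]] 546.8391688697209
vial [([170.5, 275.7, 16.8, 13.7], 0.6), ([188.9, 249.3, 15.1, 12.8], 0.58)]
inspection_stand [([290.6, 182.3, 75.1, 63.1], 0.73)]
torch [([395.0, 251.0, 15.9, 14.9], 0.73)]
torch_stand [([436.6, 249.6, 36.8, 38.2], 0.63), ([377.9, 246.4, 35.6, 32.0], 0.61)]
small_vial_1 [([256.9, 268.6, 8.3, 12.4], 0.64)]
tape_roll [([298.9, 290.0, 16.9, 20.8], 0.52)]
0.7
```

View pics/scene0.png

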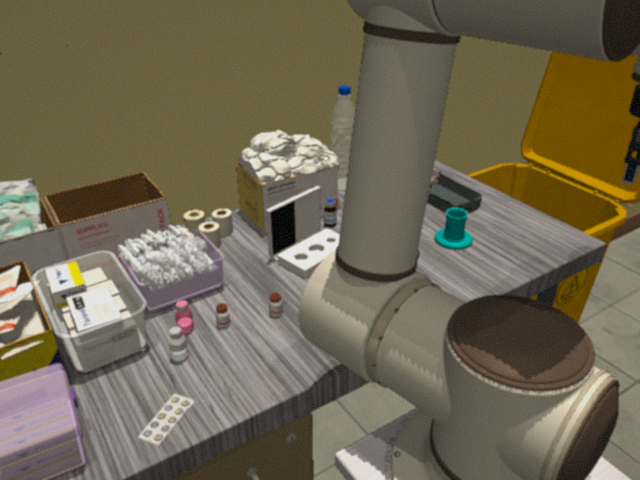

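Run:
```python
import numpy as np,cv2
z=np.load('top0.npz'); im=z['im'][160:340,140:500]
cv2.imwrite('pics/top_c.png',cv2.resize(im,(800,400),interpolation=cv2.INTER_CUBIC)[:,:,::-1])
z=np.load('scene0.npz'); im=z['im'][180:380,150:490]
cv2.imwrite('pics/scene_c.png',cv2.resize(im,(800,470),interpolation=cv2.INTER_CUBIC)[:,:,::-1])
```

```text
(no output)
```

View pics/top_c.png

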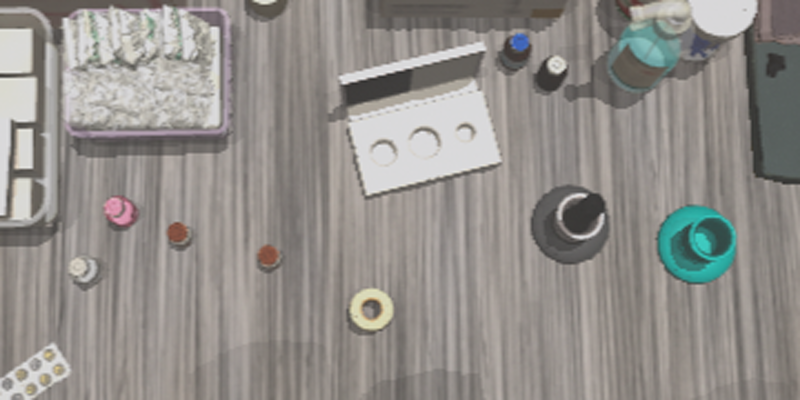

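View pics/scene_c.png

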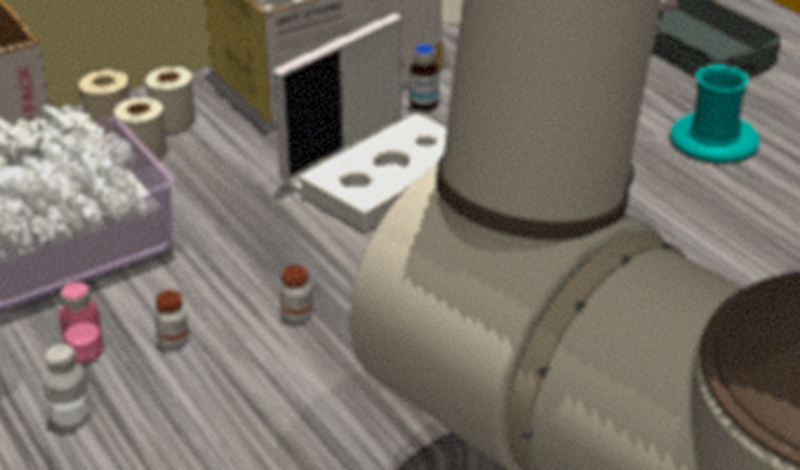

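Candidates for the tall vial in the top image: the clear one with the pale cap at (177,281), the pink look-alike at (194,255), and the squat brown-red-capped ones at (220,265) and (261,275). I choose (177,281). The torch is in the dark stand at (395,258); the turquoise stand at (452,267) is the decoy. Next I measure them.

Run:
```python
from h import *
z=np.load('top0.npz'); P=z['p']; d=z['d']
for n,(u,v),r,lo in [('vial',(177,281),9,50),('pink',(194,255),9,50),('s1',(220,265),7,36),('s2',(261,275),7,36),('tape',(307,299),12,40),('torch',(404,254),14,120),('sleeve',(396,258),16,60),('foot',(396,260),22,5),('stand',(331,224),32,18),('panel',(328,196),34,110)]:
    q=P[v-r:v+r+1,u-r:u+r+1].reshape(-1,3); hi={'sleeve':80,'foot':25,'stand':32}.get(n,200)
    q=q[(q[:,2]>lo)&(q[:,2]<hi)]
    print(n,len(q),q.mean(0).round(1) if len(q) else '',q.min(0).round(),q.max(0).round(), ((q.min(0)+q.max(0))/2).round(1))
q=P[180:250,285:375].reshape(-1,3)
for lo,hi in((19,30),(117,132)):
    s=q[(q[:,2]>lo)&(q[:,2]<hi)]; print(cv2.minAreaRect(s[:,:2].astype(np.float32)),np.median(s[:,2]))
q=P[300:330,200:380].reshape(-1,3);print('table',np.median(q[:,2]))
m=robot.camera_model('wrist');R=robot.current_ee_rot();p=robot.current_eef_pos()
print('cam in tool',(np.array(R).T@(np.array(m['position'])-p)).round(1),(np.array(R).T@np.array(m['orientation'])).round(2).tolist(),m['fx'],m['cx'],m['cy'])
print(np.round(R,2).tolist())
```

```text
vial 66 [461.9 270.   60.5] [453. 261.  52.] [472. 280.  68.] [462.  270.3  60.1]
pink 66 [525.3 233.   59.9] [516. 222.  50.] [535. 243.  68.] [525.5 232.7  58.9]
s1 65 [499.7 168.9  43.6] [490. 158.  38.] [509. 180.  50.] [499.6 169.   43.9]
s2 67 [472.8  71.3  42.7] [462.  61.  36.] [484.  82.  48.] [473.1  71.6  42.3]
tape 221 [412.3 -38.8  47.5] [391. -60.  40.] [433. -17.  54.] [412.  -38.7  47.1]
torch 119 [ 503.4 -260.5  150.2] [ 493. -274.  121.] [ 516. -251.  162.] [ 504.7 -262.3  141.3]
sleeve 157 [ 502.1 -258.7   70.2] [ 481. -286.   60.] [ 529. -238.   80.] [ 504.8 -262.4   69.9]
foot 626 [ 500.5 -255.2   12.4] [ 451. -318.    5.] [ 562. -205.   25.] [ 506.7 -261.3   15. ]
stand 1878 [ 600.  -101.5   23.9] [ 540. -181.   18.] [676. -22.  32.] [ 607.9 -101.4   25. ]
panel 326 [661.9 -86.7 123.3] [ 640. -162.  110.] [685. -13. 131.] [662.2 -87.4 120.4]
((616.096923828125, -121.70584106445312), (118.65192413330078, 209.72149658203125), 16.793169021606445) 23.983694271213608
((662.6305541992188, -85.99818420410156), (12.919333457946777, 155.7337188720703), 13.078697204589844) 123.65107355383134
table 0.7180728625885422
cam in tool [  66.8    0.4 -125.1] [[-0.0, -0.96, -0.26], [1.0, -0.0, -0.0], [0.0, -0.26, 0.96]] 350.46502307454705 320.617740184367 240.71993029335252
[[0.94, 0.33, -0.0], [0.33, -0.94, 0.0], [0.0, -0.0, -1.0]]
```

```bash
cat >> h.py <<'E'
def down(yaw):
    c,s=np.cos(yaw),np.sin(yaw); return np.array([[c,s,0],[s,-c,0],[0,0,-1.]])
def look(n):
    m=robot.camera_model('wrist'); im,d=robot.capture('wrist'); save(n,im); P=cloud('wrist',d,m); return im,P,m
def top(P,xy,r,lo,hi):
    q=P.reshape(-1,3); q=q[(q[:,2]>lo)&(q[:,2]<hi)&(np.hypot(q[:,0]-xy[0],q[:,1]-xy[1])<r)]
    return len(q),q.mean(0).round(1),((q.min(0)+q.max(0))/2).round(1),(q.max(0)-q.min(0)).round(1)
E
python3 - <<'E'
from h import *
robot.move_ptp([462,270,190],down(np.radians(150)))
im,P,m=look('w_vial.png'); np.savez('wv.npz',P=P,im=im)
for lo,hi in((57,70),(50,70),(10,45)): print(top(P,(462,270),30,lo,hi))
print([(r['point'],r['confidence']) for r in robot.pinpoint('vial','wrist')],[(r['rect'],r['confidence']) for r in robot.recognise('vial','wrist')])
q=P[::4,::4].reshape(-1,3);q=q[q[:,2]<15];print('table',np.median(q[:,2]),robot.current_time())
E
```

```text
(557, array([462.5, 272.7,  60.8]), array([463.2, 272.5,  60.2]), array([20.3, 20. ,  6.3]))
(597, array([462.1, 272.9,  60.3]), array([463.2, 272.5,  56.7]), array([20.3, 20. , 13.4]))
(626, array([456.3, 275.7,  37.8]), array([462.3, 272.6,  27.5]), array([29.6, 30.7, 34.8]))
[([291.5, 324.8], 0.87), ([217.6, 322.6], 0.62)] [([303.3, 202.7, 40.6, 44.7], 0.85)]
table 0.054247882384856894 3.8583
```

View pics/w_vial.png

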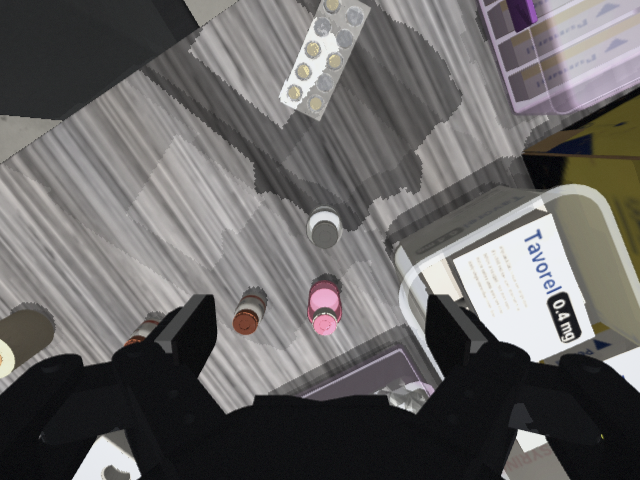

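The wrist view shows the clear, pale-capped tall vial at about (324,228), with the pink decoy at (324,300) and a squat vial at (250,310). The choice is confirmed, so I grasp it.

Run:
```python
from h import *
robot.command_gripper(52,grasp_force=40)
R=down(np.radians(150))
robot.move_l([463,272.5,100],R,feed=200)
print(robot.move_l([463,272.5,38],R,feed=100,max_force=10))
robot.command_gripper(20)
print(robot.current_opening(),robot.current_gripper_force())
robot.move_l([463,272.5,200],R,feed=200)
print(robot.current_opening(),robot.current_time())
t=np.radians(13.08); xd=np.array([np.cos(t),np.sin(t)])
Rp=down(t+np.pi)
w=np.array([598.3,-100.9])
# view the stand from robot side of it with the wrist camera
robot.move_ptp([w[0]-80*xd[0],w[1]-80*xd[1],200],Rp)
im,P,m=look('w_stand.png'); np.savez('ws.npz',P=P,im=im)
q=P.reshape(-1,3)
for lo,hi in((20,28),(118,130)):
    s=q[(q[:,2]>lo)&(q[:,2]<hi)&(np.hypot(q[:,0]-610,q[:,1]+95)<130)]
    print(len(s),cv2.minAreaRect(s[:,:2].astype(np.float32)),np.median(s[:,2]))
print([(r['point'],r['confidence']) for r in robot.pinpoint('well','wrist')],robot.current_time())
```

```text
False
29.02691692382832 39.20016825199127
28.872129443264022 6.9417
3654 ((608.9877319335938, -97.50552368164062), (107.94930267333984, 156.07444763183594), 12.925104141235352) 23.258838571725477
0 ((0.0, 0.0), (0.0, 0.0), 0.0) nan
[] 8.5083
  return _methods._mean(a, axis=axis, dtype=dtype,
  ret = ret.dtype.type(ret / rcount)
```

View pics/w_stand.png

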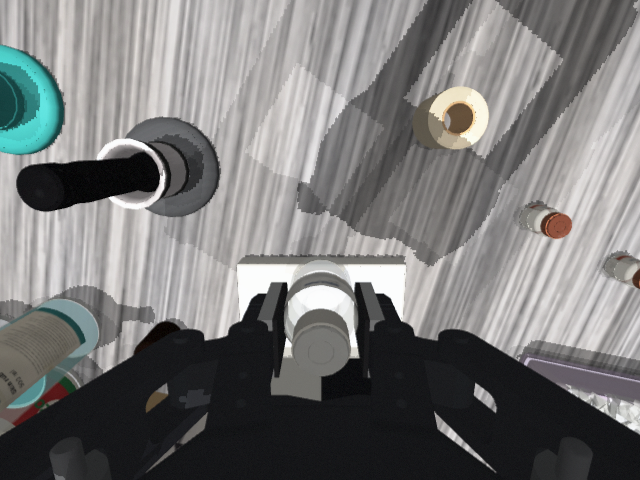

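The wrist view shows the vial gripped straight at (320,330), with the stand's front edge along row 260 (columns 238–405). The torch is at (100,180) in its dark stand. I refine the stand pose from the block's front edge.

Run:
```python
from h import *
t=np.radians(13.0); A=np.array([[np.cos(t),np.sin(t)],[-np.sin(t),np.cos(t)]])
print('nominal',(A@[598.3,-100.9]).round(1))
for f,k in(('ws.npz','P'),('top0.npz','p')):
    q=np.load(f)[k].reshape(-1,3); q=q[(q[:,2]>20)&(q[:,2]<28)&(np.hypot(q[:,0]-600,q[:,1]+100)<110)]
    s=q[:,:2]@A.T; c=A@[598.3,-100.9]; s=s[(abs(s[:,1]-c[1])<90)&(abs(s[:,0]-c[0])<55)]
    print(f,len(s),np.percentile(s,[0,.5,99.5,100],axis=0).round(1).tolist())
    # edge per strip: front edge x for each y bin -> fit
    yb=np.arange(-70,71,10)+c[1]; e=[s[abs(s[:,1]-y)<4][:,0].min() for y in yb]
    k=np.polyfit(yb-c[1],e,1); print('front edge slope deg',np.degrees(k[0]).round(2),'x0',k[1].round(1))
    xb=np.arange(-38,0,4)+c[0]; L=[(s[abs(s[:,0]-x)<3][:,1].min(),s[abs(s[:,0]-x)<3][:,1].max()) for x in xb]; print('lateral mid',np.mean(L,0).round(1),np.mean(L).round(1))
# well rims in top: dark/deep region
z=np.load('top0.npz'); q=z['p'].reshape(-1,3); 
s=q[:,:2]@A.T-c; m=(q[:,2]<19)&(np.hypot(*s.T)<22); print('well floor pts',m.sum(),(s[m].mean(0)).round(1),((s[m].min(0)+s[m].max(0))/2).round(1))
# torch from this wrist picture & top
P=np.load('ws.npz')['P']
for lo,hi in((145,170),(120,145),(95,120),(76,95),(66,74)): print(lo,top(P,(503,-262),30,lo,hi))
```

```text
nominal [ 560.3 -232.9]
ws.npz 3474 [[517.4, -310.0], [517.8, -309.1], [601.4, -154.9], [603.3, -154.0]]Traceback (most recent call last):
  File "<stdin>", line 9, in <module>
    return umr_minimum(a, axis, None, out, keepdims, initial, where)
ValueError: zero-size array to reduction operation minimum which has no identity
```

Run:
```python
from h import *
P=np.load('ws.npz')['P']; p=np.array(robot.current_eef_pos()); R=np.array(robot.current_ee_rot())
q=(P.reshape(-1,3)-p)@R; m=(np.hypot(q[:,0],q[:,1])<25)&(q[:,2]<-14)&(q[:,2]>-30)
s=q[m]; print(len(s),s.mean(0).round(1),((s.min(0)+s.max(0))/2).round(1),(s.max(0)-s.min(0)).round(1),p.round(1))
for lo,hi in((145,170),(120,145),(95,120),(76,95),(66,74)): print(lo,top(P,(503,-262),35,lo,hi))
T=np.load('top0.npz')['p']
for lo,hi in((145,170),(120,145),(95,120),(66,74)): print(lo,top(T,(503,-262),35,lo,hi))
```

```text
5010 [  3.3  -0.3 -21.2] [  1.5   0.  -22. ] [25.2 43.7 16. ] [ 520.5 -118.2  199.9]
145 (2344, array([ 504.5, -258.6,  154. ]), array([ 505.7, -261.4,  151.2]), array([23.2, 24.7, 12.4]))
120 (1232, array([ 502.5, -253.5,  132.4]), array([ 505.4, -258.2,  132.5]), array([22.7, 18.2, 25. ]))
95 (880, array([ 502.3, -253. ,  108.3]), array([ 505.4, -257.2,  107.5]), array([22.7, 16.5, 25. ]))
76 (512, array([ 502.3, -253.1,   85.9]), array([ 505. , -257.4,   85.5]), array([22.1, 16.2, 18.9]))
66 (1400, array([ 503.7, -258. ,   70.4]), array([ 505.8, -261. ,   70. ]), array([49.4, 49.2,  8. ]))
145 (95, array([ 504.3, -261.8,  155.2]), array([ 505. , -262.4,  153.4]), array([22.5, 22.7, 16.2]))
120 (24, array([ 499.9, -255.6,  130.6]), array([ 502. , -258.9,  132.8]), array([17.5, 16.3, 23.7]))
95 (21, array([ 499.3, -255.2,  107.8]), array([ 501.3, -258.9,  108.1]), array([16.1, 15.8, 22.8]))
66 (98, array([ 502. , -257.9,   70.5]), array([ 505. , -262.4,   69.9]), array([48.1, 48.1,  7.8]))
```

Run:
```python
from h import *
P=np.load('ws.npz')['P']; p=np.array(robot.current_eef_pos()); R=np.array(robot.current_ee_rot())
q=(P.reshape(-1,3)-p)@R; m=(abs(q[:,0])<18)&(abs(q[:,1])<14)&(q[:,2]<-20)&(q[:,2]>-30)
s=q[m]; print(len(s),np.median(s,0).round(1),((s.min(0)+s.max(0))/2).round(1),(s.max(0)-s.min(0)).round(1))
t=np.radians(13.0); A=np.array([[np.cos(t),np.sin(t)],[-np.sin(t),np.cos(t)]]); w=A.T@[560.5,-232.3]; print(w)
dx=((s[:,0].min()+s[:,0].max())/2)
off=R[:2,0]*np.clip(dx,-2,2); xy=w-off; print(dx,xy)
Rp=down(t+np.pi)
robot.move_l([*xy,200],Rp,feed=150)
robot.move_l([*xy,66],Rp,feed=120)   # vial bottom at 28
hit=robot.move_l([*xy,44],Rp,feed=40,max_force=8)
print(hit,np.round(robot.current_eef_pos(),1),np.round(robot.current_contact_force(),1),robot.current_opening(),robot.current_time())
```

```text
2426 [  1.3  -0.3 -22. ] [  0.6   1.8 -22.3] [19.7 24.4  4.6]
[ 598.39055124 -100.26110009]
0.6095771150749352 [ 598.98422388 -100.12276338]
True [ 598.9 -100.3   46.1] [ 0.9 -1.4  1.8] 29.199592767999878 10.9583
```

```bash
cat >> h.py <<'E'
W=np.array([598.4,-100.3]); M=np.array([*W,39.])
def aim(phi,e,roll):
    d=np.array([np.cos(phi)*np.cos(e),np.sin(phi)*np.cos(e),-np.sin(e)])
    h=np.array([-np.sin(phi),np.cos(phi),0]); v=np.cross(d,h)
    x=np.cos(roll)*h+np.sin(roll)*v
    return d,np.column_stack([x,np.cross(d,x),d])
E
python3 - <<'E'
from h import *
robot.command_gripper(48)
p=np.array(robot.current_eef_pos()); robot.move_l([p[0],p[1],200],feed=200)
t=np.radians(13.); xd=np.array([np.cos(t),np.sin(t)])
robot.move_l([*(p[:2]-80*xd),215],feed=250)
im,P,m=look('w_chk.png')
for lo,hi in((64,78),(66,74)): print(top(P,W,25,lo,hi))
A=np.array([[np.cos(t),np.sin(t)],[-np.sin(t),np.cos(t)]])
q=P.reshape(-1,3); q=q[(q[:,2]>20)&(q[:,2]<27)]; s=q[:,:2]@A.T; s=s[np.hypot(*(s-A@W).T)<95]; print((s.min(0)+s.max(0))/2, A@W, s.min(0))
print(robot.current_time(),robot.current_joint_pos())
for phi in range(-60,100,15):
  o=[]
  for roll in range(0,360,30):
    d,R=aim(np.radians(phi),np.radians(45),np.radians(roll))
    a=[robot.ik(M-(198+k)*d,R) for k in(0,60)]
    if all(x is not None for x in a): o.append((roll,np.round(a[0],2).tolist()))
  print(phi,len(o),o[:12:3])
E
```

```text
(431, array([ 597. , -100.8,   68.6]), array([ 598.1, -100.5,   67.7]), array([20.1, 20. ,  7. ]))
(405, array([ 597.5, -100.7,   68.8]), array([ 598.1, -100.5,   68.6]), array([20.1, 20. ,  5.1]))
[ 571.52348935 -231.92307705] [ 560.50045602 -232.34002842] [ 517.13114582 -309.89993414]
12.725 [-3.67186297e-01  7.97038094e-02  1.58472854e+00  5.19806410e-05
  1.47863272e+00 -2.16455320e+00]
-60 11 [(0, [0.3, 0.04, 1.89, -0.85, 1.16, 1.68]), (120, [0.3, 0.04, 1.89, -0.85, 1.16, -2.51]), (210, [0.3, 0.04, 1.89, -0.85, 1.16, -0.94]), (300, [0.3, 0.04, 1.89, -0.85, 1.16, 0.63])]
-45 11 [(0, [0.21, -0.16, 2.08, -0.84, 0.92, 1.42]), (120, [0.21, -0.16, 2.08, -0.84, 0.92, -2.77]), (210, [0.21, -0.16, 2.08, -0.84, 0.92, -1.2]), (300, [0.21, -0.16, 2.08, -0.84, 0.92, 0.37])]
-30 11 [(0, [0.0, -0.36, 2.22, -0.62, 0.66, 0.9]), (90, [0.0, -0.36, 2.22, -0.62, 0.66, 2.47]), (210, [0.0, -0.36, 2.22, -0.62, 0.66, -1.71]), (300, [0.0, -0.36, 2.22, -0.62, 0.66, -0.14])]
-15 11 [(0, [-0.34, -0.49, 2.3, 0.1, 0.55, -0.14]), (90, [-0.34, -0.49, 2.3, 0.1, 0.55, 1.43]), (210, [-0.34, -0.49, 2.3, 0.1, 0.55, 
[... 679 characters left out ...]
]), (90, [-0.95, 0.09, 1.83, 0.78, 1.43, -0.37]), (180, [-0.95, 0.09, 1.83, 0.78, 1.43, 1.2]), (270, [-0.95, 0.09, 1.83, 0.78, 1.43, 2.77])]
60 11 [(0, [-0.9, 0.28, 1.62, 0.72, 1.59, -2.06]), (90, [-0.9, 0.28, 1.62, 0.72, 1.59, -0.49]), (180, [-0.9, 0.28, 1.62, 0.72, 1.59, 1.08]), (270, [-0.9, 0.28, 1.62, 0.72, 1.59, 2.65])]
75 11 [(0, [-0.83, 0.44, 1.39, 0.65, 1.76, -2.17]), (90, [-0.83, 0.44, 1.39, 0.65, 1.76, -0.6]), (180, [-0.83, 0.44, 1.39, 0.65, 1.76, 0.97]), (270, [-0.83, 0.44, 1.39, 0.65, 1.76, 2.54])]
90 11 [(0, [-0.75, 0.6, 1.15, 0.58, 1.93, -2.27]), (90, [-0.75, 0.6, 1.15, 0.58, 1.93, -0.7]), (180, [-0.75, 0.6, 1.15, 0.58, 1.93, 0.87]), (270, [-0.75, 0.6, 1.15, 0.58, 1.93, 2.44])]
```

View pics/w_chk.png

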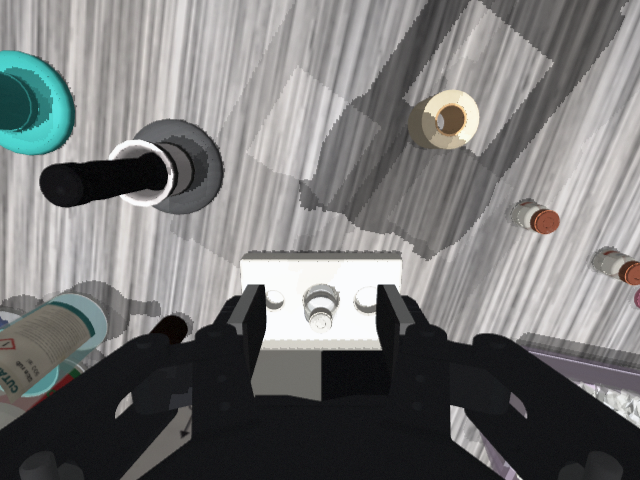

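The vial stands in the middle well at (320,310) with its cap top at about 69 mm, so it is home. Now the torch at (505.5,−261.4).

Run:
```python
from h import *
R0=down(np.radians(30)); T=[505.5,-261.4]
robot.move_ptp([*T,215],R0)
robot.command_gripper(58,grasp_force=80)
print(robot.move_l([*T,118],feed=120,max_force=10))
robot.command_gripper(20); print(robot.current_opening(),robot.current_gripper_force())
robot.move_l([*T,150],feed=60); print(np.round(robot.current_contact_force(),1))
robot.move_l([*T,260],feed=130)
print(robot.current_opening(),np.round(robot.current_contact_force(),1))
d,R=aim(np.radians(30),np.radians(45),np.pi/2)
robot.move_l(M-270*d,R,feed=120)
im,P,m=look('w_t.png'); np.savez('wt.npz',P=P,im=im)
p=np.array(robot.current_eef_pos()); Rt=np.array(robot.current_ee_rot())
q=(P.reshape(-1,3)-p)@Rt
for lo in range(20,110,10):
    s=q[(q[:,2]>lo)&(q[:,2]<lo+10)&(np.hypot(q[:,0],q[:,1])<25)]
    if len(s): print(lo,len(s),s.min(0).round(1),s.max(0).round(1))
print(top(P,W,25,60,80),robot.current_time())
im,dd=robot.capture('scene'); save('s_t.png',im[150:390,180:500])
```

```text
False
30.119015397846624 79.47548747062683
[-0.9  0.3 -1.1]
30.075103145678554 [-0.3  0.7 -1. ]
20 361 [  0.8 -11.3  20. ] [11.8 11.9 30. ]
30 351 [  0.8 -11.4  30. ] [11.8 12.7 40. ]
40 206 [  3.5 -10.9  40.1] [11.5 11.6 50. ]
50 364 [ -0.9 -12.3  50.1] [13.1 12.8 60. ]
60 536 [ -5.7 -14.7  60. ] [15.1 15.2 70. ]
70 230 [ -5.2 -14.8  70. ] [15.6 15.4 80. ]
80 174 [  3.7 -14.8  80.1] [15.6 15.2 89.9]
90 132 [  3. -15.  90.] [15.5 15.6 99.2]
(304, array([ 596.4, -101.6,   67.8]), array([ 597.9, -100.4,   65.8]), array([20. , 20.2, 11. ])) 19.35
```

View pics/w_t.png

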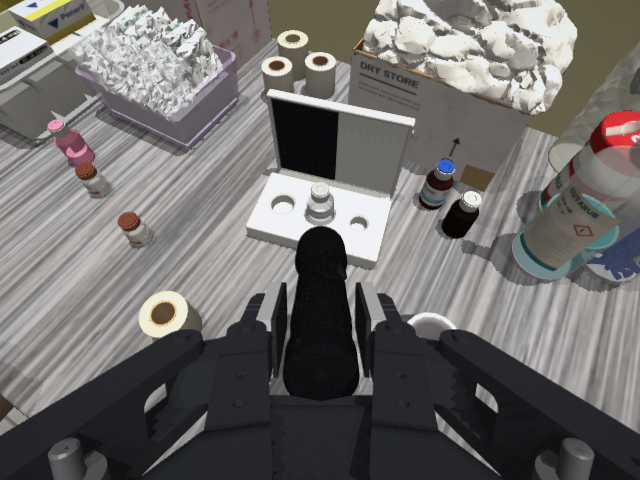

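The torch sits straight in the grip, its head at (320,250) pointing at the vial at (320,205). The lens is 98–99 mm ahead of the TCP, so I move in along the axis.

Run:
```python
from h import *
M=np.array([598.2,-100.4,39.])
d,R=aim(np.radians(30),np.radians(45),np.pi/2)
robot.move_l(M-198.5*d,R,feed=80,max_force=15)
robot.dwell(0.5)
p=np.array(robot.current_eef_pos()); Rt=np.array(robot.current_ee_rot()); print((M-p).round(1),((M-p)@Rt).round(2),np.round(robot.current_qd(),3).tolist())
im,P,m=look('w_f.png'); q=(P.reshape(-1,3)-p)@Rt
s=q[(q[:,2]>75)&(q[:,2]<110)&(np.hypot(q[:,0],q[:,1])<17)]; print(s.max(0),s.min(0))
print(top(P,W,25,60,80),robot.current_time(),np.round(robot.current_contact_force(),1))
```

```text
[ 121.6   70.2 -140.4] [-1.0000e-02 -8.0000e-02  1.9858e+02] [0.0, 0.001, 0.0, -0.0, 0.001, -0.0]
[15.8247464  15.53081766 99.3417551 ] [  3.16178547 -15.04300338  75.09232427]
(447, array([ 596.5, -101.4,   67.8]), array([ 598.1, -100.1,   65.5]), array([19.2, 20.6, 10.8])) 20.9917 [-0.4 -0.8 -1.1]
```

View pics/w_f.png

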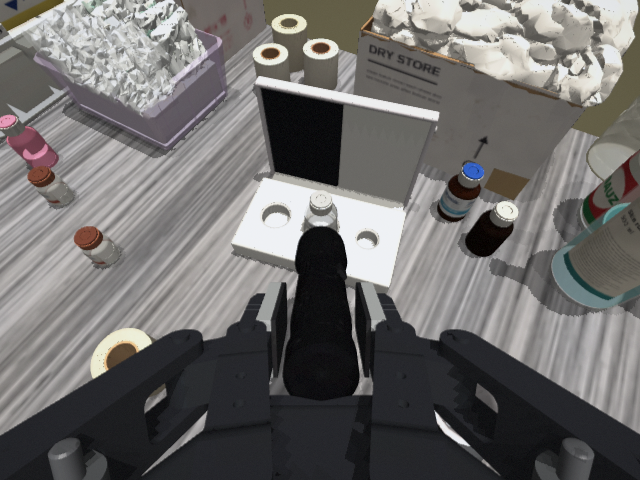

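The vial is upright in the middle well at (320,210). The torch is in line with it and about 100 mm away, and nothing else has been disturbed.

```bash
python3 -c "
from bench import robot; print(robot.sign_off())"
```

```text
the job is handed in; nothing more can be done
None
```

The job is handed in at about 21 s: by the last camera check the tall vial is upright and home in the middle well, and the torch is held at 45° with its lens about 10 cm from the vial, aimed at its middle; no verdict was returned.

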